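# Push a jar into the clamping nest and clamp it with the cam lever

## Robot

A 6-joint arm with a two-finger parallel gripper is mounted at the origin on a cart in front of the work surface, level with it; the furniture and walls round the work are solid. World frame = base frame: x ahead of the robot, y to its left, z up, the work surface at z = 0. Lengths are in mm, angles in rad, forces in N, time in s.
With the tool pointing down it reaches from about 250 to 775 mm from the base axis. Payload 8.9 kg.
Tool frame: the origin (TCP) lies on the centre line of the jaws, within the pads' length; the fingertips stand 22 mm ahead of it and the grasp point (between the pads) lies 3 mm ahead of it (nose_length is the distance from the TCP to the fingertips, in mm); z points along the fingers, y is the line along which they close (so a half turn about z gives the same grasp; the last joint's range is limited). The gripper opens to 85 mm and grips with 20 to 120 N. Pads are 22 mm wide; open, the fingers measure 114 mm over their backs; the gripper's body (76 mm by 85 mm) begins 54 mm behind the grasp point. The pads swing forward as they close: fully open they stand 13 mm farther back than shut.
Start: joints at [-1.391, 0.291, -0.153, 1.127, 0, 1.431], TCP at [164.551, -498.545, 253.305] pointing down, gripper open.
Joint ranges: [-2.52, 2.52], [-0.91, 1.74], [-1.3, 1.37], [-1.96, 2.02], [-1.52, 1.47], [-3.14, 3.14]. Speed limits (rad/s): [2.22, 2.22, 2.79, 3.14, 3.14, 3.14].

## Interface

Orientations are given as a unit quaternion [x, y, z, w].
In Python, from workcell import get_state, get_image, finish_job, recognise, trace, nose_length gives the robot as it stands.
- The arm moves only by the shell command python3 -m pendant 'ROWS' [OPENING] [FORCE]. ROWS is text: rows parted by semicolons, each of 6 numbers parted by spaces: the shift along the tool's x, y, z in mm, then the turn, a rotation vector about the tool's x, y, z in rad. A call has 1 to 20 rows; each row is the pose to reach, as a shift and turn from the pose commanded when the call began, along the tool's axes at that moment; what a row does not reach only later rows make up. A row lasts 1/10 s, in which the tool goes at most 50 mm and 8.59 degrees, less where a joint would pass 70% of its speed; a pose out of reach is approached as far as the arm can. A call with a gripper value outside its range is refused whole. OPENING is the opening, from 0 (shut) to 1 (fully open), set as the call begins (- or left out, the last holds). The fingers move at their own pace and stop on an object; FORCE is the grip in N (left out, the last holds). Time passes only in rows, so rows that repeat a pose let the fingers close. It gives the time, the measured TCP pose, the force, the opening and the grip force at its end, in the units of the state.
- get_state(): the state, without advancing time (a new reading comes with each control period).
- get_image(name): name is "side" or "top"; returns a dict with "img" (400x640x3 uint8, red, green, blue), "depth" (400x640 float32, mm along the optical axis (not along the pixel's ray), 0 where there is no reading), "fx", "fy", "cx", "cy" (pixels), "D" ([k1, k2, p1, p2, k3] as OpenCV has them; the pictures are not rectified), "pose" (4x4, takes a point from camera to world coordinates). Camera axes: x right, y down, z forward; pixel columns grow to the right and rows downward; lengths in mm; the calibration is good to about 2 mm. A picture is of the moment at which its call begins.
- finish_job(): hands the job in; it is judged then, once.
Trained networks look in a picture, given as the dict that the camera call returned (one of the last four; its "shot" number tells which), for a name from the list of things; names that differ only in an ending like _2 or _b are one class to them, and where a whole thing is asked for, a point or a joint stands for the part that bears it (a point fixed in the world has none). Each returns a list of dicts, best first, with "conf" (0 to 1); they miss things now and then, are a little off and sometimes report something else, mostly with a low value. They report only what shows in the picture. A call takes as long as a camera call. They do not tell look-alikes from the thing itself.
- recognise(picture, name): "rect" ([left, top, width, height] in pixels, round what is visible of it).
- trace(picture, name): "pixels" (400x640 bool, what is visible of it) and "rect" ([left, top, width, height] in pixels, round what is visible of it).
The state is a dict: "t": time; "joints": joint angles; "qvel": joint speeds; "joint_torque": joint torques, N m; "tcp_pos": TCP position; "tcp_rot": TCP orientation; "ft_force": force on the tool from outside, world axes, zero at the start; "moment": the same for the moment, N m; "finger_gap": finger opening in mm; "grip_force": force on a finger pad.
Only numpy, scipy, OpenCV 4.12 (cv2) and the standard library are available. Lean on these libraries where they do the work, as an engineer would, in place of code of your own. Each camera call takes 0.05 s, during which the arm holds its last target. There are 200 camera calls.

## Task

The wide glass jar with the black lid has to be clamped so that its lid can be tightened: without taking it between the fingers or lifting it, gently push it, standing, along the tabletop into the mouth of the grey clamping nest until it rests against both the rubber-faced side fence and the rubber-faced end stop. Then push the cam lever by its upright black grip, without pinching the grip, all the way round to its end stop (counterclockwise seen from above) so that the cam clamps the jar. Leave the jar upright and the loose things around it where they stand.

Things in the scene. Friction and masses are not known exactly. Their poses are not given: they have to be found in the camera images.
- jar: The jar to push: straight-sided glass jar, black screw lid, 66 mm across, 90 mm high (straight wall up to 63 mm, lid 59 mm across), about 0.27 kg, standing loose on the tabletop. Pushed low on the wall, fingertips about 30 mm above the table, it slides upright. Origin: centre of its underside; z up. Clearly wider than the two spice jars nearby (44 and 47 mm).
- nest: Clamping nest, screwed down: U-shaped grey board 12 mm thick, x -60 to +85, y -85 to +86 mm. Its slot, open toward -x and down to the tabletop, takes the jar along +x. Fence on the -y side: face y = -33 mm, x -45 to +30, flared at the mouth. End stop: face x = +33 mm, y -26 to +26. Both 46 mm high. Slot's other edge: y = +41 mm. Origin: tabletop, under the axis of a jar that is home; z up.
- nest_seat (a point): Point on the tabletop where the centre of the jar's underside is when the jar touches both fence and end stop (same point and axes as nest).
- nest_mouth (a point): Point on the tabletop in front of the open mouth, on the jar's way in: 120 mm from nest_seat along the nest's -x axis. A jar centred here stands clear of the nest; from here the way home is straight along the nest's +x.
- lever_pivot (a point): Point on the upright pivot axis of the cam lever, 40 mm above the table, on the nest's +y limb at about x = -11, y = +54 mm in the nest's frame.
- lever_grip (a point): Middle of the upright black grip at the lever's free end: 16 to 17 mm thick, from 40 to 84 mm above the table (this point is 62 mm up), 85 mm from the pivot. Push it sideways on its shank; it moves with the lever.
- lever (a joint): Cam lever angle, rad; starts 0 to 0.25. 0: open, lever pointing 78 degrees from the nest's +x toward +y, cam about 5 mm clear of the jar's way. Grows counterclockwise from above to the end stop at 1.75: clamped, lever along the nest's -x. Stays where left (friction 0.15 N m, 2 N at the grip); about 10 N at the grip near the end, where the cam presses the jar home.
- spice_dark: Bystander: spice jar with a dark cap, 44 mm across, 96 mm high, standing loose. Origin: centre of its underside.
- spice_white: Bystander: white spice jar with a white cap, 47 mm across, 98 mm high, standing loose. Origin: centre of its underside.
- measure_cup: Bystander: small clear measuring cup, 57 mm across, 51 mm high, empty and light. Origin: centre of its underside.
- label_roll: Bystander: roll of white labels lying flat, 68 mm across, 40 mm high. Origin: centre of its underside.
- weight_big: Bystander: the larger steel check weight with a round knob, 28 mm across, 42 mm high. Origin: centre of its underside.
- weight_mid: Bystander: the smaller steel check weight, 22 mm across, 34 mm high. Origin: centre of its underside.
- scoop: Bystander: small steel scoop lying on the table, 48 x 181 x 43 mm, long axis along its y. Origin: centre of its underside.
Things that resemble listed ones, but are neither listed nor needed, are in the scene too. What is shaped like the jar but red is not meant.

How it is judged (in metres and radians):
On the way:
1. the jar stands home in the nest, within 5 mm of touching both fence and end stop, while the lever is still open (under 0.6 rad) (horizontal distance between jar and nest_seat below 0.005 m and value of joint lever below 0.6 rad and angle between jar's own z axis and vertical below 0.05 rad), for 0.2 s.
At the end, for the whole second after the job is handed in: The jar stands upright on the table (tilt under 0.05 rad, at rest) within 3 mm of nest_seat, the lever is beyond 1.65 rad and the cam presses on the jar with more than 2 N (horizontal distance between jar and nest_seat below 0.003 m and value of joint lever above 1.65 rad and contact force between jar and lever above 2 N and contact force between jar and nest above 2 N and angle between jar's own z axis and vertical below 0.05 rad and height (world z) of jar below 0.004 m and linear speed of jar below 0.01 m/s); the robot touches nothing.
It fails at once if the jar is lifted more than 8 mm off the table (height (world z) of jar above 0.008 m).
It fails at once if the jar is tipped more than 0.3 rad (angle between jar's own z axis and vertical above 0.3 rad).
It fails at once if the jar is pressed with more than 50 N by the fingers (contact force between the fingers and jar above 50 N).
It fails at once if the jar or the lever's grip is taken between the fingers (they touch it while the point between the pads is within 15 mm of the jar's axis or 8 mm of the grip's) ((horizontal distance between the grasp point and jar below 0.015 m and contact force between the fingers and jar above 0.5 N) or (horizontal distance between the grasp point and lever_grip below 0.008 m and contact force between the fingers and lever above 0.5 N)).
It fails at once if a bystander (spice jars, measuring cup, label roll, check weights, scoop) is moved more than 20 mm (distance of any of spice_dark, spice_white, measure_cup, label_roll, weight_big, weight_mid, scoop from where it was at the start of the episode above 0.02 m).
It also fails if it takes over 64 s, if anything falls off the work surface, if the arm or the gripper's body presses on something with over 40 N, if the wrist force passes 120 N, or if a joint passes its speed limit or range.

## Working session

There is one attempt and no reset: what is moved stays moved. The work goes in short steps, Python scripts to look and compute and a shell command to move; the robot and the scene stay as the last step left them, time stands still between calls to the robot, and variables do not carry over. Pictures are saved under pics/ and viewed, at most 10 in all, crops included, and the job is handed in when it is done.

```bash
mkdir -p pics
cat > h.py <<'E'
import numpy as np, cv2
from workcell import *
def pts(p, mask):
    v,u=np.nonzero(mask & (p["depth"]>0)); d=p["depth"][v,u]
    K=np.array([[p["fx"],0,p["cx"]],[0,p["fy"],p["cy"]],[0,0,1.]])
    n=cv2.undistortPoints(np.c_[u,v].astype(float)[:,None],K,np.array(p["D"],float))[:,0]
    c=np.c_[n*d[:,None],d]; T=np.array(p["pose"]); return c@T[:3,:3].T+T[:3,3], np.c_[u,v]
def save(p,name): cv2.imwrite("pics/"+name,p["img"][:,:,::-1])
E
python3 - <<'E'
from h import *
for n in("top","side"):
    p=get_image(n); save(p,n+"0.png"); T=np.array(p["pose"]); print(n,T[:3,3].round(),T[:3,2].round(2))
    for o in["jar","nest","lever_grip","lever","spice_dark","spice_white","measure_cup","label_roll","weight_big","weight_mid","scoop"]:
        for r in trace(p,o)[:3]:
            q,_=pts(p,r["pixels"])
            if len(q): print(o,round(r["conf"],2),r["rect"],"med",np.median(q,0).round(),"lo",np.percentile(q,3,0).round(),"hi",np.percentile(q,97,0).round())
s=get_state(); print(s["tcp_pos"],s["tcp_rot"],nose_length)
E
```

```text
top [ 315.  -16. 1351.] [ 0.17 -0.01 -0.98]
jar 0.88 [270.2, 228.1, 25.5, 24.5] med [428.  61.  89.] lo [402.  34.   5.] hi [460.  90.  94.]
jar 0.78 [310.9, 257.0, 20.7, 23.1] med [352. -38.  90.] lo [326. -66.  64.] hi [378. -11.  95.]
nest 0.85 [254.3, 139.3, 80.4, 64.0] med [651.  25.  14.] lo [569. -76.   0.] hi [713. 119.  47.]
lever_grip 0.6 [254.8, 175.2, 36.5, 13.1] med [595.  88.  39.] lo [584.  40.   7.] hi [609. 140.  83.]
lever_grip 0.19 [371.7, 126.3, 24.1, 29.9] med [ 709. -231.   39.] lo [ 680. -261.    0.] hi [ 742. -201.   45.]
lever 0.7 [205.4, 195.6, 9.3, 11.0] med [542. 270.  28.] lo [533. 261.   5.] hi [554. 282.  44.]
lever 0.68 [250.3, 177.4, 46.0, 11.5] med [596.  73.  39.] lo [584.  40.  23.] hi [609. 136.  83.]
lever 0.51 [270.6, 230.8, 26.1, 21.9] med [428.  60.  89.] lo [402.  34.  18.] hi [457.  89.  94.]
spice_dark 0.64 [195.9, 225.2, 21.5, 16.8] med [449. 271.  93.] lo [429. 257.   0.] hi [474. 299.  99.]
spice_dark 0.64 [251.6, 176.5, 42.6, 10.8] med [596.  85.  39.] lo [584.  40.   3.] hi [610. 139.  83.]
spice_white 0.83 [374.6, 197.3, 26.3, 21.9] m
[... 1968 characters left out ...]
lo [ 492. -260.    9.] hi [ 538. -219.  100.]
measure_cup 0.63 [354.3, 271.9, 26.0, 30.7] med [ 612. -253.   32.] lo [ 585. -288.    1.] hi [ 635. -237.   52.]
label_roll 0.84 [394.3, 256.6, 22.8, 34.4] med [ 705. -243.   39.] lo [ 678. -265.    8.] hi [ 737. -204.   42.]
weight_big 0.48 [288.7, 159.9, 9.0, 12.5] med [543. 265.  25.] lo [532. 260.   7.] hi [556. 276.  43.]
weight_mid 0.54 [311.6, 161.7, 6.2, 3.6] med [612. 273.  21.] lo [604. 268.   9.] hi [620. 285.  33.]
scoop 0.74 [230.6, 311.5, 81.8, 51.9] med [ 405. -326.    8.] lo [ 322. -372.   -1.] hi [ 454. -267.   33.]
[ 164.53657277 -498.54384663  253.31125589] [ 9.87322360e-01  1.58727932e-01 -2.00522120e-05 -7.69293915e-08] 22.0
```

Run:
```python
from h import *
a=cv2.imread("pics/top0.png")[110:290,190:450]; b=cv2.imread("pics/side0.png")[130:370,190:450]
cv2.imwrite("pics/c0.png",cv2.resize(a,None,fx=3,fy=3,interpolation=2))
cv2.imwrite("pics/c1.png",cv2.resize(b,None,fx=2.4,fy=2.4,interpolation=2))
# height map of nest by point cloud
P=[]
for n in("top","side"):
    p=get_image(n); q,_=pts(p,np.ones((400,640),bool)); P.append(q); np.save(n+".npy",q)
q=np.vstack(P[:1])
m=(q[:,0]>540)&(q[:,0]<740)&(q[:,1]>-110)&(q[:,1]<150); q=q[m]
H=np.full((34,44),-1.)
for x,y,z in q:
    i=int((x-540)//6);j=int((y+110)//6); H[i,j]=max(H[i,j],z)
for i in range(33,-1,-1): print("%d"%(540+6*i)," ".join("%2d"%v if v>=0 else " ." for v in H[i,::-1]))
```

```text
738  .  2  2  1  0  .  0  .  3  .  2  0  .  .  0  0  0  .  .  .  .  3  4  .  .  .  2  2  3  1  .  2  2  .  2  0  .  3  0  .  0  1  2  2
732  3  2  3  0  6  2  0  3  2  1  3  2  5  2  3  4  2  2  1  6  6  1  4  1  4  2  2  4  5  8  5  1  2  1  3  3  .  0  0  .  3  0  2  .
726  .  5  0  3  2  0  0  2  2  2  1  4  5  2  2  3  0  5  .  1  3  0  7  1  5  4  3  8  4  4  2  0  1  6 11 11  2  5  4  3  3  0  3  3
720  3  4  2  0  7  6  0  4  2  1  3  5  3  2  4  1  1  4  1  2  2  7  1  2  5  2  1  3  1 13 12 13 10 12 11 13  2  2  .  5  5  1  1  .
714  2  6  3  2  4  4  1  1  4  1  4  .  0  1  3  2  1  1  7  0  3  2  .  2  4 10 13 13 15 13 14 15 16 17 18 17 10  1  3  .  3  0  6  2
708  0  2  2  3  3  4  1  4  1  2  1  2  6  1  3  3  0  1  0  1  5 14 14 18 15 11 15 14 12 14 13 14 15 19 21 14 12  3  .  4  1  6  0  0
702  .  2  2  3  0  3  4  3  1  3  3  4  7  3  4  9  0  9 16 15 14 12 13 11 17 13 16 14 18 15 17 17 15 16 16 12 11  4  2  0  0  .  1  3
696  4  2  1  5  1  .  5  3  0  .  2  8  1  9 15 15 13 12 14 15 17 13 15 16 15 18 16 12 15 12 15 12 15 16 11 11 13  7  4  4  3  3  2  4
690  1  6  3
[... 2823 characters left out ...]
 1  1  3  2  0  5  5
564  .  0  4  6  2  2  5  2  4  4  4  2  6 16 15 17 16 18 20 14 15  1  .  1  3  2  1  1  3  3  2  2  2  2  2  5  0  0  5  1  4  4  6  2
558  .  1  3  2  4  1  1  3  5  5  4  7  2 15 19 17 13 13 13 16  9  2  4  3  4  3  4  0  2  1  4  .  4  4  4  3  1  2  4  1  5  1  1  1
552  4  .  3  0  2  1  .  4  3  1  4  5  3  9 13 17 11  9 12  3  2  2  5  3  2  2  1  3  7  .  2  5  2  3  .  .  2  2  2  1  2  3  2  0
546  1  2  4  5  1  4  1  8  .  3  6  3  5  3  2  3  0  3  2  3  3  1  1  2  2  2  5  5  3  1  4  1  3  4  6  5  2  4  4  2  3  4  3  4
540  1  3  4  1  .  7  3  3  2  2  1  1  4  3  1  3  2  4  .  3  0  2  1  2  4  2  2  4  1  1  8  4  2  4  3  4  4  2  5  1  1  2  4  3
```

View pics/c0.png

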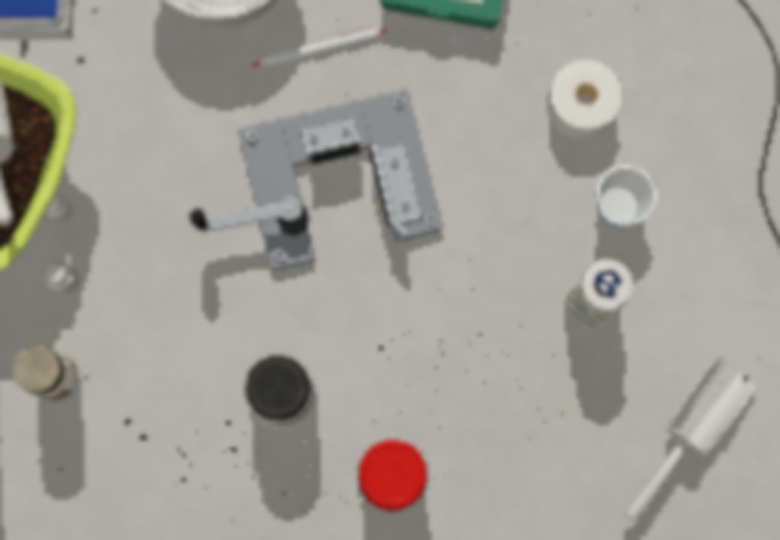

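View pics/c1.png

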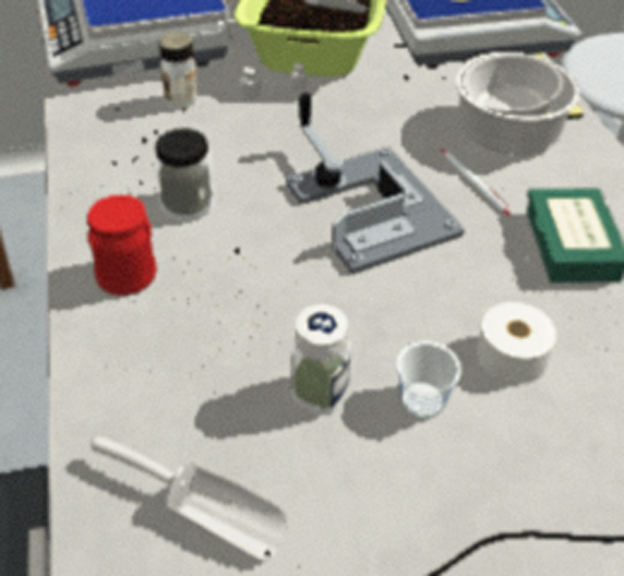

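The top crop shows two candidates for the jar, about 66 mm across each: a black-lidded glass jar at (282,239) and a red one at (321,268) in full-frame pixels. The black-lidded one fits the description, and the side view confirms it at (266,204). The nest opens toward the robot and is turned about +0.2 rad. The grip is at (256,182).

```bash
cat >> h.py <<'E'
from scipy.optimize import minimize, least_squares
from scipy.spatial.transform import Rotation as R
def jarpos(p,near,zmin=78,r=29.5):
    """centre from lid points (both rim fit and midrange)"""
    q,_=pts(p,np.ones((400,640),bool)); m=(q[:,2]>zmin)&(q[:,2]<105)&(np.hypot(q[:,0]-near[0],q[:,1]-near[1])<45); q=q[m]
    return np.r_[(np.percentile(q,2,0)+np.percentile(q,98,0))[:2]/2, q.mean(0)[:2], np.ptp(q,0)[:2]]
def go(x,y,z,yaw):
    s=get_state(); A=R.from_quat(s["tcp_rot"]); B=R.from_euler("z",yaw)*R.from_euler("x",np.pi)
    return np.r_[A.inv().apply(np.array([x,y,z])-s["tcp_pos"]),(A.inv()*B).as_rotvec()].round(3)
E
python3 - <<'E'
from h import *
p=get_image("top"); print("jar",jarpos(p,(430,61)).round(1)); s=get_image("side"); print("side",jarpos(s,(430,61)).round(1))
for n in("top","side"):
    q=np.load(n+".npy"); m=(abs(q[:,0]-640)<130)&(abs(q[:,1]-20)<150)&(q[:,2]<26); q=q[m]
    print(n,"table z",np.median(q[q[:,2]<7][:,2]))
    def cost(t,q=q):
        c,sn=np.cos(t[2]),np.sin(t[2]); d=q[:,:2]-t[:2]; a=d[:,0]*c+d[:,1]*sn; b=-d[:,0]*sn+d[:,1]*c
        sd=lambda x0,x1,y0,y1: np.minimum(np.minimum(a-x0,x1-a),np.minimum(b-y0,y1-b))
        sdf=np.minimum(sd(-60,85,-85,86),-sd(-200,38,-36,41))
        pr=1/(1+np.exp(-sdf/2)); w=(abs(a)<110)&(abs(b)<86+20)
        lim=~((b>41)&(a<30)) if n=="top" else np.ones(len(a),bool)
        return np.mean((pr-np.clip((q[:,2]-1.5)/12,0,1))[w&lim]**2)
    best=min((minimize(cost,[620+dx,8,y],method="Nelder-Mead",options=dict(initial_simplex=np.array([[620+dx,8,y],[635+dx,8,y],[620+dx,20,y],[620+dx,8,y+.08]]))) for dx in(-12,0,12) for y in(.15,.22)),key=lambda r:r.fun)
    print(best.x.round(3),best.fun)
    t=best.x; q=np.load(n+".npy"); c,sn=np.cos(t[2]),np.sin(t[2]); d=q[:,:2]-t[:2]; a=d[:,0]*c+d[:,1]*sn; b=-d[:,0]*sn+d[:,1]*c
    f=(q[:,2]>30)&(q[:,2]<55)&(a>-25)&(a<25)&(b<-15)&(b>-60); print("fence top b pct",np.percentile(b[f],[2,5,50,95]).round(1))
    f=(q[:,2]>30)&(q[:,2]<55)&(a>15)&(a<60)&(b<20)&(b>-20); print("stop a pct",np.percentile(a[f],[2,5,50,95]).round(1))
    g=(q[:,2]>60)&(q[:,2]<95)&(abs(a)<120)&(b>80)&(b<180); print("grip world",q[g].mean(0).round(1),"nest",a[g].mean().round(1),b[g].mean().round(1),np.ptp(a[g]),np.ptp(b[g]))
E
```

```text
jar [431.4  62.9 431.1  63.   56.6  59.3]
side [430.7  61.4 430.4  58.   57.3  60.5]
top table z 0.153268181274143
[6.282e+02 3.100e+00 2.280e-01] 0.029028089338779105
fence top b pct [-39.6 -39.5 -36.  -33.1]
stop a pct [32.2 32.5 35.1 39.3]
grip world [589.  135.7  78.9] nest -8.1 138.0 16.522909857200656 14.358680422077214
side table z 0.537131175840841
[6.26923e+02 5.11500e+00 2.21000e-01] 0.032250860441392686
fence top b pct [-42.6 -42.4 -40.2 -37. ]
stop a pct [32.1 32.2 33.4 38.7]
grip world [588.  133.1  74. ] nest -9.9 133.4 14.47744530333799 14.634206943301962
```

Run:
```python
from h import *
print(go(390,106,200,-.816+np.pi)); print(go(390,106,50,-.816+np.pi))
```

```text
[ 403.562 -503.454   53.292    0.       0.      -2.007]
[ 403.56  -503.458  203.292    0.       0.      -2.007]
```

```bash
python3 -m pendant '40 -50 5 0 0 -0.14; 70 -85 10 0 0 -0.28; 100 -120 15 0 0 -0.42; 130 -160 20 0 0 -0.56; 160 -200 25 0 0 -0.7; 190 -235 30 0 0 -0.84; 220 -270 35 0 0 -0.98; 250 -310 40 0 0 -1.12; 280 -345 45 0 0 -1.26; 310 -385 50 0 0 -1.4; 340 -420 53 0 0 -1.54; 370 -460 53 0 0 -1.68; 395 -490 53 0 0 -1.82; 403.5 -503.5 53 0 0 -1.95; 403.5 -503.5 53 0 0 -2.007; 403.5 -503.5 53 0 0 -2.007; 403.5 -503.5 53 0 0 -2.007' 0.3 20
python3 - <<'E'
from h import *
print(go(390,106,50,-.816+np.pi), get_state()["tcp_pos"], get_state()["finger_gap"])
for n in("side","top"): p=get_image(n);print(jarpos(p,(431,62)).round(1))
E
```

```text
t: 3.1
tcp_pos: [389.8, 105.9, 200.3]
tcp_rot: [0.398, 0.918, -0.0, 0.0]
ft_force: [0.3, 0.8, 0.1]
finger_gap: 25.5
grip_force: 0.0
[-4.00000e-02  1.79000e-01  1.50325e+02 -0.00000e+00  0.00000e+00
 -2.00000e-03] [389.83983663 105.9164012  200.32508699] 25.49834516986507
[430.7  62.  430.3  58.2  57.3  60.3]
[430.7  62.9 431.1  62.6  57.1  58.6]
```

```bash
python3 -m pendant '0 0 30 0 0 0; 0 0 60 0 0 0; 0 0 90 0 0 0; 0 0 120 0 0 0; 0 0 140 0 0 0; 0 0 150 0 0 0; -6 0 150 0 0 0; -10 0 150 0 0 0; -13 0 150 0 0 0; -16 0 150 0 0 0; -19 0 150 0 0 0; -22 0 150 0 0 0; -26 0 150 0 0 0; -30 0 150 0 0 0; -30 0 150 0 0 0'
python3 - <<'E'
from h import *
for n in("side","top"): p=get_image(n);save(p,n+"1.png");print(jarpos(p,(441,52)).round(1))
a=cv2.imread("pics/side1.png")[110:290,190:400]; cv2.imwrite("pics/c2.png",cv2.resize(a,None,fx=3,fy=3))
E
```

```text
t: 4.7
tcp_pos: [411.0, 83.8, 50.3]
tcp_rot: [0.397, 0.918, -0.0, 0.0]
ft_force: [-0.2, 0.3, 0.3]
finger_gap: 25.6
grip_force: 0.0
[431.9  56.6 433.7  52.4  70.9  73.2]
[438.5  34.9 438.5  36.3  53.6  19.3]
```

View pics/c2.png

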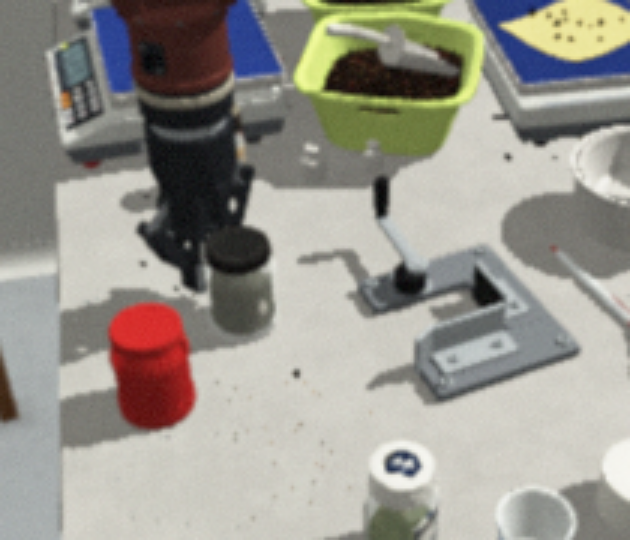

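The fork (two fingertips) stands behind the jar, which is upright at about full-frame (270,205). The nest and lever are untouched.

```bash
python3 -m pendant '-4 0 0 0 0 0; -10 0 0 0 0 0; -16 0 0 0 0 0; -22 0 0 0 0 0; -28 0 0 0 0 0; -34 0 0 0 0 0; -40 0 0 0 0 0; -46 0 0 0 0 0; -52 0 0 0 0 0; -58 0 0 0 0 0; -64 0 0 0 0 0; -70 0 0 0 0 0; -76 0 0 0 0 0; -82 0 0 0 0 0; -88 0 0 0 0 0; -93 0 0 0 0 0; -98 0 0 0 0 0; -102 0 0 0 0 0; -104 0 0 0 0 0; -104 0 0 0 0 0'
python3 - <<'E'
from h import *
s=get_state();print(s["tcp_pos"])
E
python3 -m pendant '15 0 0 0 0 0; 35 0 0 0 0 0; 55 0 0 0 0 0; 75 0 0 0 0 0; 75 0 0 0 0 0; 75 0 0 0 0 0'
python3 - <<'E'
from h import *
for n in("side","top"):
    p=get_image(n);print(jarpos(p,(511,-23)).round(1))
    for r in trace(p,"jar")[:2]: q,_=pts(p,r["pixels"]);print(r["conf"],np.percentile(q,[3,50,97],0).round().tolist())
E
```

```text
t: 6.8
tcp_pos: [482.1, 8.2, 50.3]
tcp_rot: [0.397, 0.918, -0.0, 0.0]
ft_force: [-0.2, -0.4, -0.3]
finger_gap: 25.3
grip_force: 0.0
[482.05308624   8.21622476  50.34260428]
t: 7.4
tcp_pos: [430.2, 63.5, 50.5]
tcp_rot: [0.396, 0.918, 0.0, 0.0]
ft_force: [-0.4, -0.1, -0.3]
finger_gap: 25.5
grip_force: 0.0
[508.9 -24.4 508.8 -27.6  59.   57.5]
0.82 [[325.0, -70.0, 9.0], [353.0, -60.0, 68.0], [381.0, -18.0, 92.0]]
0.58 [[480.0, -54.0, 7.0], [506.0, -44.0, 66.0], [536.0, -3.0, 92.0]]
[510.  -22.6 509.7 -22.7  55.2  57.1]
0.7 [[323.0, -66.0, 10.0], [352.0, -37.0, 89.0], [381.0, -8.0, 95.0]]
0.58 [[480.0, -51.0, 14.0], [504.0, -23.0, 89.0], [534.0, 4.0, 94.0]]
```

Run:
```python
from h import *
c,s=np.cos(.225),np.sin(.225)
w=lambda a,b:(628+a*c-b*s,3.5+a*s+b*c)
print(go(*w(-182,0),50,.225+np.pi))
```

```text
[-8.6155e+01 -5.4068e+01  4.2600e-01  0.0000e+00  1.0000e-03 -1.0410e+00]
```

```bash
python3 -m pendant '-12 -8 0 0 0 -0.14; -24 -16 0 0 0 -0.28; -36 -23 0 0 0 -0.42; -48 -30 0 0 0 -0.56; -60 -38 0 0 0 -0.7; -72 -46 0 0 0 -0.84; -82 -52 0 0 0 -0.98; -86 -54 0.5 0 0 -1.041; -86 -54 0.5 0 0 -1.041; -86 -54 0.5 0 0 -1.041'
cat > n.py <<'E'
from h import *
s=get_state();d=s["tcp_pos"][:2]-np.array([628,3.5]);c,k=np.cos(.225),np.sin(.225)
print("tcp in nest",(d@[c,k]).round(1),(d@[-k,c]).round(1),s["tcp_pos"].round(1),"F nest",(s["ft_force"][:2]@[c,k]).round(1),(s["ft_force"][:2]@[-k,c]).round(1))
import sys
if len(sys.argv)>1:
  for n in("side","top"):
    p=get_image(n); save(p,n+sys.argv[1]+".png"); j=jarpos(p,eval(sys.argv[2])); d=j[:2]-[628,3.5]; print(n,j.round(1),"nest",(d@[c,k]).round(1),(d@[-k,c]).round(1))
E
python3 n.py
```

```text
t: 8.6
tcp_pos: [449.9, -36.7, 49.7]
tcp_rot: [-0.111, 0.994, 0.0, -0.0]
ft_force: [0.2, -0.2, -0.3]
finger_gap: 25.6
grip_force: 0.0
tcp in nest -182.6 0.5 [449.9 -36.7  49.7] F nest 0.2 -0.3
```

```bash
python3 -m pendant '-8 0 0 0 0 0; -14 0 0 0 0 0; -20 0 0 0 0 0; -26 0 0 0 0 0; -32 0 0 0 0 0; -38 0 0 0 0 0; -44 0 0 0 0 0; -50 0 0 0 0 0; -56 0 0 0 0 0; -62 0 0 0 0 0; -68 0 0 0 0 0; -74 0 0 0 0 0; -80 0 0 0 0 0; -86 0 0 0 0 0; -92 0 0 0 0 0; -98 0 0 0 0 0; -104 0 0 0 0 0; -110 0 0 0 0 0; -115 0 0 0 0 0; -115 0 0 0 0 0'; python3 n.py 2 "(602,-2)"
```

```text
t: 10.6
tcp_pos: [563.0, -10.7, 49.8]
tcp_rot: [-0.112, 0.994, -0.0, 0.001]
ft_force: [-0.4, -0.1, -0.8]
finger_gap: 25.5
grip_force: 0.0
tcp in nest -66.5 0.6 [563.  -10.7  49.8] F nest -0.4 0.0
side [600.   -3.  610.7  -6.2  67.   58.7] nest -28.7 -0.1Traceback (most recent call last):
  File "n.py", line 7, in <module>
    p=get_image(n); save(p,n+sys.argv[1]+".png"); j=jarpos(p,eval(sys.argv[2])); d=j[:2]-[628,3.5]; print(n,j.round(1),"nest",(d@[c,k]).round(1),(d@[-k,c]).round(1))
                                                    ~~~~~~^^^^^^^^^^^^^^^^^^^^^
  File "h.py", line 14, in jarpos
    return np.r_[(np.percentile(q,2,0)+np.percentile(q,98,0))[:2]/2, q.mean(0)[:2], np.ptp(q,0)[:2]]
                  ~~~~~~~~~~~~~^^^^^^^
    return _quantile_unchecked(
        a, q, axis, out, overwrite_input, method, keepdims, weights)
    return _ureduce(a,
                    func=_quantile_ureduce_func,
    ...<5 lines>...
                    overwrite_input=overwrite_input,
                    method=method)
    r = func(a, **kwargs)
    result = _quantile(arr,
                       quantiles=q,
    ...<2 lines>...
                       out=out,
                       weights=wgt)
    slices_having_nans = np.isnan(arr[-1, ...])
                                  ~~~^^^^^^^^^
IndexError: index -1 is out of bounds for axis 0 with size 0
```

```bash
python3 -m pendant '-3 0 0 0 0 0; -6 0 0 0 0 0; -9 -0.5 0 0 0 0; -12 -0.5 0 0 0 0; -15 -1 0 0 0 0; -17 -1 0 0 0 0; -19 -1 0 0 0 0; -20 -1 0 0 0 0; -21 -1 0 0 0 0; -21 -1 0 0 0 0'; python3 n.py; python3 -m pendant '-0.5 0 0 0 0 0; -1 0 0 0 0 0; -1.5 0 0 0 0 0; -2 0 0 0 0 0; -2 0 0 0 0 0'; python3 n.py
```

```text
t: 11.7
tcp_pos: [582.5, -6.9, 49.7]
tcp_rot: [-0.112, 0.994, 0.0, -0.0]
ft_force: [-5.4, 2.0, 4.6]
finger_gap: 25.8
grip_force: 1.6
tcp in nest -46.7 0.0 [582.5  -6.9  49.7] F nest -4.8 3.1
t: 12.2
tcp_pos: [584.3, -6.4, 49.7]
tcp_rot: [-0.112, 0.994, 0.0, -0.0]
ft_force: [-4.6, 2.3, 3.6]
finger_gap: 25.6
grip_force: 1.8
tcp in nest -44.8 0.1 [584.3  -6.4  49.7] F nest -4.0 3.2
```

```bash
python3 -m pendant '-0.5 0 0 0 0 0; -1 0 0 0 0 0; -1.5 0 0 0 0 0; -2 0 0 0 0 0; -2 0 0 0 0 0'; python3 n.py;  python3 -m pendant '-0.5 0 0 0 0 0; -1 0 0 0 0 0; -1.5 0 0 0 0 0; -1.5 0 0 0 0 0'; python3 n.py 3 "(624,3)" 2>/dev/null
python3 - <<'E'
import cv2
a=cv2.imread("pics/side3.png")[120:260,250:430]; cv2.imwrite("pics/c3.png",cv2.resize(a,None,fx=4,fy=4,interpolation=2))
E
```

```text
t: 12.7
tcp_pos: [586.3, -6.0, 49.7]
tcp_rot: [-0.112, 0.994, 0.0, -0.0]
ft_force: [-4.6, 2.1, 2.9]
finger_gap: 25.2
grip_force: 1.8
tcp in nest -42.8 0.0 [586.3  -6.   49.7] F nest -4.0 3.1
t: 13.1
tcp_pos: [587.7, -5.7, 49.7]
tcp_rot: [-0.112, 0.994, 0.0, -0.0]
ft_force: [-4.6, 1.7, 3.5]
finger_gap: 25.6
grip_force: 1.8
tcp in nest -41.3 0.0 [587.7  -5.7  49.7] F nest -4.1 2.6
side [ 6.219e+02  3.000e-01  6.342e+02 -2.600e+00  6.950e+01  5.650e+01] nest -6.7 -1.8
```

View pics/c3.png

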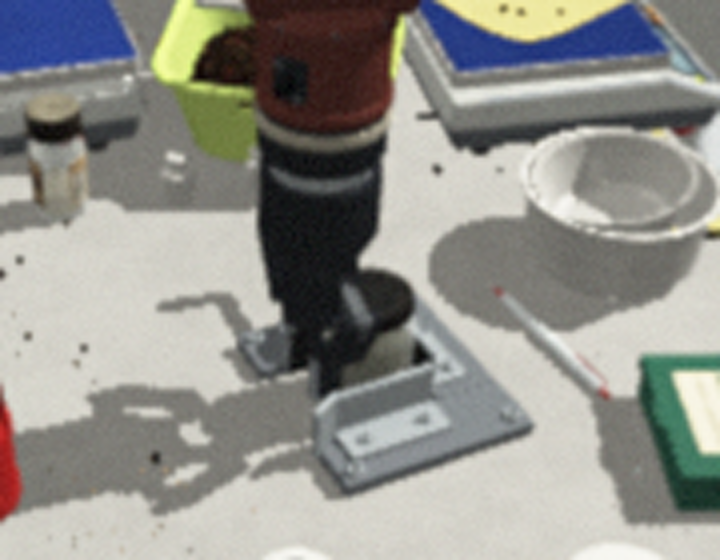

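The jar stands upright in the nest along the fence, at about full-frame (345,200), not yet at the stop.

```bash
python3 -m pendant '-0.5 0 0 0 0 0; -1 0 0 0 0 0; -1 0 0 0 0 0'; python3 n.py;  python3 -m pendant '-0.5 0 0 0 0 0; -1 0 0 0 0 0; -1 0 0 0 0 0'; python3 n.py
```

```text
t: 13.5
tcp_pos: [587.8, -5.6, 49.7]
tcp_rot: [-0.112, 0.994, 0.0, -0.001]
ft_force: [-8.8, 1.0, 5.8]
finger_gap: 26.0
grip_force: 3.2
tcp in nest -41.2 0.0 [587.8  -5.6  49.7] F nest -8.4 2.9
t: 13.8
tcp_pos: [587.9, -5.6, 49.6]
tcp_rot: [-0.112, 0.994, 0.0, -0.002]
ft_force: [-12.2, -0.5, 9.1]
finger_gap: 25.8
grip_force: 4.6
tcp in nest -41.1 0.1 [587.9  -5.6  49.6] F nest -12.0 2.3
```

```bash
python3 -m pendant '0.5 0 0 0 0 0; 2 0 0 0 0 0; 5 0 0 0 0 0; 15 0 0 0 0 0; 35 0 0 0 0 0; 60 0 0 0 0 0; 90 0 -20 0 0 0; 110 0 -60 0 0 0; 120 0 -100 0 0 0; 120 0 -150 0 0 0; 120 0 -150 0 0 0; 120 0 -150 0 0 0'; python3 n.py 4 "(628,3)"
python3 - <<'E'
from h import *
for n in("top","side"):
    q,_=pts(get_image(n),np.ones((400,640),bool)); d=q[:,:2]-[628,3.5];c,sn=np.cos(.225),np.sin(.225);a=d@[c,sn];b=d@[-sn,c]
    g=(q[:,2]>60)&(q[:,2]<95)&(abs(a)<120)&(b>80)&(b<180); print("grip",q[g].mean(0).round(1),a[g].mean().round(1),b[g].mean().round(1),np.ptp(a[g]).round(1),np.ptp(b[g]).round(1),len(a[g]))
print(go(628,145,200,.225+np.pi))
a=cv2.imread("pics/top4.png")[120:260,200:400]; cv2.imwrite("pics/c4.png",cv2.resize(a,None,fx=4,fy=4,interpolation=2))
E
```

```text
t: 15.0
tcp_pos: [473.8, -32.7, 201.0]
tcp_rot: [-0.112, 0.994, -0.001, 0.002]
ft_force: [-0.3, 0.4, -0.4]
finger_gap: 25.2
grip_force: 0.0
tcp in nest -158.4 -0.9 [473.8 -32.7 201. ] F nest -0.2 0.4
side [626.1   1.5 625.9  -1.9  56.6  58.3] nest -2.3 -1.6
grip [589.  135.6  79.2] -8.6 137.5 16.5 14.3 35
grip [588.2 133.2  73.6] -9.8 135.3 15.5 13.7 47
[-1.91382e+02  1.37905e+02 -1.72300e+00  1.00000e-03 -2.00000e-03
  0.00000e+00]Traceback (most recent call last):
  File "n.py", line 7, in <module>
    p=get_image(n); save(p,n+sys.argv[1]+".png"); j=jarpos(p,eval(sys.argv[2])); d=j[:2]-[628,3.5]; print(n,j.round(1),"nest",(d@[c,k]).round(1),(d@[-k,c]).round(1))
                                                    ~~~~~~^^^^^^^^^^^^^^^^^^^^^
  File "h.py", line 14, in jarpos
    return np.r_[(np.percentile(q,2,0)+np.percentile(q,98,0))[:2]/2, q.mean(0)[:2], np.ptp(q,0)[:2]]
                  ~~~~~~~~~~~~~^^^^^^^
    return _quantile_unchecked(
        a, q, axis, out, overwrite_input, method, keepdims, weights)
    return _ureduce(a,
                    func=_quantile_ureduce_func,
    ...<5 lines>...
                    overwrite_input=overwrite_input,
                    method=method)
    r = func(a, **kwargs)
    result = _quantile(arr,
                       quantiles=q,
    ...<2 lines>...
                       out=out,
                       weights=wgt)
    slices_having_nans = np.isnan(arr[-1, ...])
                                  ~~~^^^^^^^^^
IndexError: index -1 is out of bounds for axis 0 with size 0
```

View pics/c4.png

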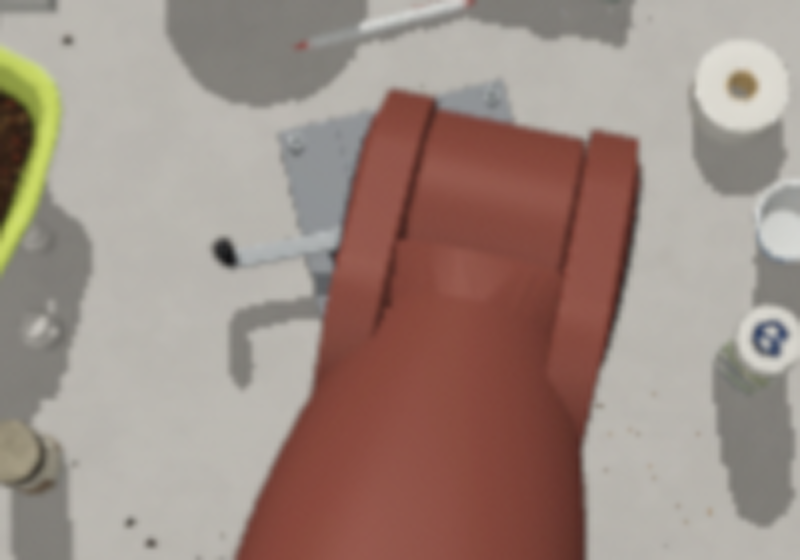

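The top view is blocked by the arm, but the lever still points left with its grip at full-frame (257,183). The side view puts the jar home. Next I go behind the grip.

```bash
python3 -m pendant '-30 22 0 0 0 0; -60 44 0 0 0 0; -90 66 0 0 0 0; -120 88 0 0 0 0; -150 110 0 0 0 0; -175 127 0 0 0 0; -191 138 0 0 0 0; -191 138 0 0 0 0; -191 138 40 0 0 0; -191 138 80 0 0 0; -191 138 110 0 0 0; -191 138 127 0 0 0; -191 138 127 0 0 0' 0.12 20; python3 n.py 5 "(628,3)"
python3 - <<'E'
import cv2
a=cv2.imread("pics/side5.png")[110:250,250:430]; cv2.imwrite("pics/c5.png",cv2.resize(a,None,fx=4,fy=4,interpolation=2))
E
```

```text
t: 16.5
tcp_pos: [625.4, 144.0, 69.1]
tcp_rot: [-0.112, 0.994, -0.0, -0.003]
ft_force: [-0.7, 0.8, -0.6]
finger_gap: 10.4
grip_force: 0.0
tcp in nest 28.8 137.5 [625.4 144.   69.1] F nest -0.5 0.9
side [626.1   1.2 625.7  -1.9  57.5  59.6] nest -2.4 -1.9
top [627.1   2.9 626.9   3.1  57.1  58.2] nest -1.0 -0.4
```

View pics/c5.png

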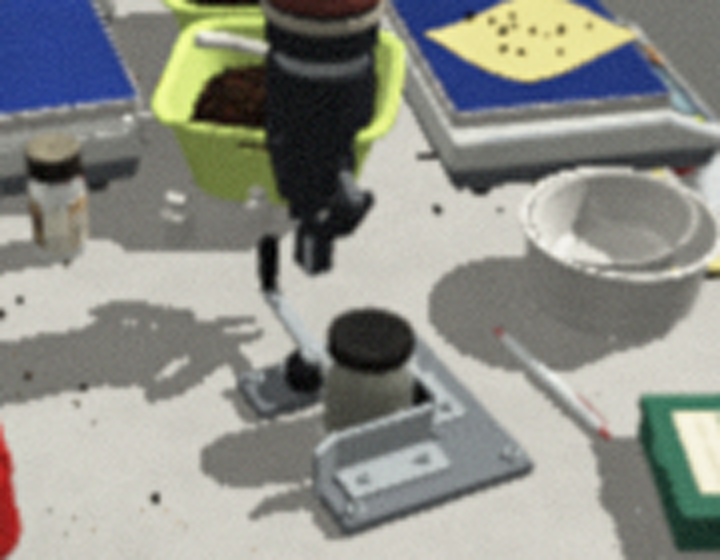

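The jar is home and upright; the top fit gives 1 mm from seat. The fingers stand 37 mm behind the grip, at crop (268,262), full-frame (317,175), clear of everything.

Run:
```python
import numpy as np
t0=np.array([28.8,137.5])
for f in [88,92,97,102,107,112,117,122,127,132,137,142,147,152,157,162,166,170,174,177,180]:
    p=np.radians(f); t=np.array([-np.sin(p),np.cos(p)]); q=np.array([-11,54])+85*np.array([np.cos(p),np.sin(p)])-17.2*t
    d=q-t0; print(f, round(-d[0],1),round(d[1],1),"turn",round(-(p-np.pi/2),3))
```

```text
88 19.6 0.8 turn 0.035
92 25.6 2.0 turn -0.035
97 33.1 3.0 turn -0.122
102 40.6 3.2 turn -0.209
107 48.2 2.8 turn -0.297
112 55.7 1.8 turn -0.384
117 63.1 0.0 turn -0.471
122 70.3 -2.3 turn -0.559
127 77.2 -5.3 turn -0.646
132 83.9 -8.8 turn -0.733
137 90.2 -13.0 turn -0.82
142 96.2 -17.6 turn -0.908
147 101.7 -22.8 turn -0.995
152 106.8 -28.4 turn -1.082
157 111.3 -34.5 turn -1.169
162 115.3 -40.9 turn -1.257
166 118.1 -46.2 turn -1.326
170 120.5 -51.8 turn -1.396
174 122.5 -57.5 turn -1.466
177 123.8 -61.9 turn -1.518
180 124.8 -66.3 turn -1.571
```

```bash
python3 -m pendant '6 0 0 0 0 0; 12 0 0 0 0 0; 16 0.5 0 0 0 0; 20 1 0 0 0 0; 25.5 2 0 0 0 -0.035; 33 3 0 0 0 -0.12; 40.5 3 0 0 0 -0.21; 48 3 0 0 0 -0.3; 55.5 2 0 0 0 -0.38; 63 0 0 0 0 -0.47; 70 -2.5 0 0 0 -0.56; 77 -5.5 0 0 0 -0.65; 84 -9 0 0 0 -0.73; 90 -13 0 0 0 -0.82; 90 -13 0 0 0 -0.82'; python3 n.py 6 "(628,3)"
python3 - <<'E'
import cv2
a=cv2.imread("pics/side6.png")[110:250,250:430]; cv2.imwrite("pics/c6.png",cv2.resize(a,None,fx=4,fy=4,interpolation=2))
E
```

```text
t: 18.1
tcp_pos: [542.0, 112.4, 72.9]
tcp_rot: [-0.5, 0.866, 0.001, -0.0]
ft_force: [-1.6, 2.3, 0.4]
finger_gap: 10.2
grip_force: 1.1
tcp in nest -59.5 125.3 [542.  112.4  72.9] F nest -1.0 2.6
side [626.1   1.2 625.6  -2.1  56.7  59.3] nest -2.4 -1.8
top [627.3   2.9 626.8   3.1  57.8  58.1] nest -0.8 -0.4
```

View pics/c6.png

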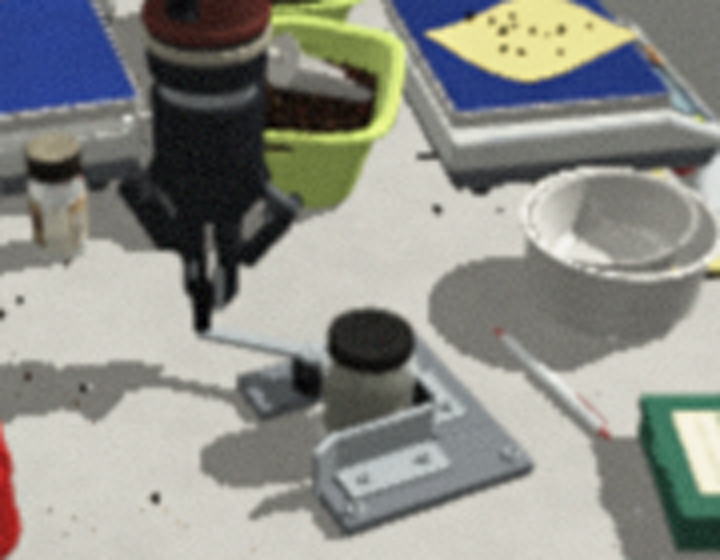

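The grip is being pushed ahead of the fork, at crop (203,315), with the lever near 136°. The jar is unmoved.

Run:
```python
import numpy as np
t0=np.array([-60.5,125]); f0=np.radians(137); X=np.array([-np.sin(f0),np.cos(f0)]); Y=-np.array([np.cos(f0),np.sin(f0)])*-1
for f in [137,142,147,152,157,160,163,166,168,170,172,174,176,178,180,182]:
    p=np.radians(f); t=np.array([-np.sin(p),np.cos(p)]); q=np.array([-11,54])+85*np.array([np.cos(p),np.sin(p)])-17.2*t
    d=q-t0; print(f, round(d@X,1),round(d@Y,1),"turn",round(-(p-f0),3))
```

```text
137 1.0 0.4 turn -0.0
142 8.4 1.6 turn -0.087
147 16.0 2.1 turn -0.175
152 23.6 1.9 turn -0.262
157 31.1 1.1 turn -0.349
160 35.5 0.3 turn -0.401
163 40.0 -0.7 turn -0.454
166 44.3 -1.9 turn -0.506
168 47.2 -2.9 turn -0.541
170 50.0 -4.0 turn -0.576
172 52.8 -5.1 turn -0.611
174 55.6 -6.4 turn -0.646
176 58.3 -7.7 turn -0.681
178 61.0 -9.2 turn -0.716
180 63.6 -10.7 turn -0.75
182 66.1 -12.4 turn -0.785
```

```bash
python3 -m pendant '4 1 1 0 0 -0.04; 8.5 1.5 2 0 0 -0.09; 12 2 2 0 0 -0.13; 16 2 2 0 0 -0.175; 20 2 2 0 0 -0.22; 23.5 2 2 0 0 -0.26; 27 1.5 2 0 0 -0.3; 31 1 2 0 0 -0.35; 35.5 0 2 0 0 -0.4; 40 -0.5 2 0 0 -0.45; 44 -2 2 0 0 -0.51; 47 -3 2 0 0 -0.54; 50 -4 2 0 0 -0.58; 52 -5 2 0 0 -0.6; 52 -5 2 0 0 -0.6'; python3 n.py; python3 -m pendant '1.5 -0.5 0 0 0 -0.02; 3 -1 0 0 0 -0.04; 4.5 -1.5 0 0 0 -0.05; 4.5 -1.5 0 0 0 -0.05'; python3 n.py
```

```text
t: 19.7
tcp_pos: [521.6, 65.7, 70.9]
tcp_rot: [0.733, -0.68, -0.001, -0.001]
ft_force: [-2.3, 7.3, 1.7]
finger_gap: 10.2
grip_force: 3.7
tcp in nest -89.8 84.4 [521.6  65.7  70.9] F nest -0.7 7.7
t: 20.1
tcp_pos: [521.7, 61.5, 70.5]
tcp_rot: [0.75, -0.662, -0.002, 0.0]
ft_force: [-9.3, 7.1, 5.9]
finger_gap: 10.1
grip_force: 4.6
tcp in nest -90.7 80.2 [521.7  61.5  70.5] F nest -7.5 9.0
```

```bash
python3 -m pendant '1 1 0 0 0 0; 2 2 0 0 0 -0.02; 3.5 2.5 0 0 0 -0.04; 5 3 0 0 0 -0.06; 5 3 0 0 0 -0.06'; python3 n.py; python3 -m pendant '1 0 0 0 0 0; 2 0 0 0 0 0; 3 0 0 0 0 0; 3 0 0 0 0 0'; python3 n.py
```

```text
t: 20.6
tcp_pos: [521.0, 56.6, 70.7]
tcp_rot: [0.769, -0.639, -0.001, -0.001]
ft_force: [-2.0, 9.9, -1.7]
finger_gap: 10.5
grip_force: 4.8
tcp in nest -92.5 75.6 [521.   56.6  70.7] F nest 0.3 10.1
t: 21.0
tcp_pos: [521.0, 56.1, 70.7]
tcp_rot: [0.77, -0.638, -0.003, -0.003]
ft_force: [-2.7, 22.8, 2.4]
finger_gap: 10.3
grip_force: 10.9
tcp in nest -92.6 75.1 [521.   56.1  70.7] F nest 2.5 22.8
```

The force rises without further motion, so the lever is at its end stop. I back off and check.

```bash
python3 -m pendant '-2 0 0 0 0 0; -8 0 0 0 0 0; -20 0 0 0 0 0; -40 0 0 0 0 0; -60 0 -20 0 0 0; -70 30 -60 0 0 0; -80 60 -100 0 0 0; -90 90 -130 0 0 0; -90 90 -130 0 0 0; -90 90 -130 0 0 0'; python3 n.py 7 "(628,3)"
python3 - <<'E'
from h import *
for n in("top","side"):
    q,_=pts(get_image(n),np.ones((400,640),bool)); d=q[:,:2]-[628,3.5];c,sn=np.cos(.225),np.sin(.225);a=d@[c,sn];b=d@[-sn,c]
    g=(q[:,2]>60)&(q[:,2]<90)&(a<-75)&(a>-120)&(b>30)&(b<90); m=np.array([a[g].mean(),b[g].mean()]); print("grip",m.round(1),"lever",(np.arctan2(m[1]-54,m[0]+11)%(2*np.pi)-np.radians(78)).round(3),len(a[g]))
x=cv2.imread("pics/top7.png")[120:260,200:400]; y=cv2.imread("pics/side7.png")[140:280,230:430]; cv2.imwrite("pics/c7.png",cv2.resize(np.hstack([x,y]),None,fx=2,fy=2,interpolation=2))
E
```

```text
t: 22.0
tcp_pos: [417.6, 124.3, 201.7]
tcp_rot: [0.769, -0.639, 0.001, -0.001]
ft_force: [0.1, 0.1, -0.5]
finger_gap: 9.7
grip_force: 0.0
tcp in nest -178.2 164.7 [417.6 124.3 201.7] F nest 0.2 0.1
side [625.9   1.1 625.7  -2.2  56.7  59.3] nest -2.6 -1.9
top [626.9   2.9 626.9   2.9  58.4  57.9] nest -1.2 -0.4
grip [-97.2  57.7] lever 1.737 32
grip [-98.1  54.6] lever 1.773 54
```

View pics/c7.png

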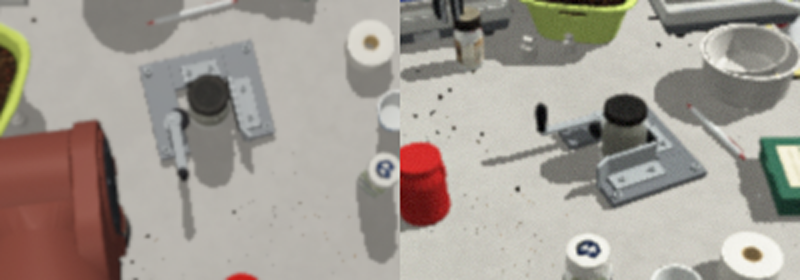

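The lever lies along the nest's −x at about 1.75 rad. The jar stands upright and clamped, the robot is clear, and the loose things in view stand where they were.

```bash
python3 -c "
from workcell import *
print(finish_job())"
```

```text
the job is handed in; nothing more can be done
None
```

I handed the job in, without seeing the verdict: the jar stands upright in the nest (camera fit 1–3 mm from the seat point, felt against fence and end stop), the lever is at its end stop (about 1.75 rad), and the loose things in view looked unmoved.

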